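# Chock the roller, then swing the stop away

## Robot

A 6-joint arm with a two-finger parallel gripper is mounted at the origin on a cart in front of the work surface, level with it; the furniture and walls round the work are solid. World frame = base frame: x ahead of the robot, y to its left, z up, the work surface at z = 0. Lengths are in m, angles in degrees, forces in N, time in s.
With the tool pointing down it reaches from about 0.225 to 0.725 m from the base axis. Payload 3.1 kg.
Tool frame: the origin (TCP) lies on the centre line of the jaws, within the pads' length; the fingertips stand 19 mm ahead of it and the grasp point (between the pads) is the TCP; y points along the fingers, z is the direction in which the jaws open and shut, and the axes are right-handed (so a half turn about y gives the same grasp; the last joint's range is limited). The gripper opens to 85 mm and grips with 20 to 120 N. Pads are 22 mm wide; open, the fingers measure 114 mm over their backs; the gripper's body (76 mm by 85 mm) begins 54 mm behind the grasp point. The pads swing forward as they close: fully open they stand 13 mm farther back than shut.
Start: joints at [-73.728, 2.75, 5.684, 92.934, 0, 82.678], TCP at [0.21, -0.481, 0.25] pointing down, gripper open.
Joint ranges: [-166.93, 166.93], [-56.73, 111.36], [-69.38, 81.34], [-121.58, 131.49], [-85.45, 84.26], [-180, 180]. Speed limits (degrees/s): [159.86, 159.86, 180, 180, 180, 180].

## Interface

Orientations are given as a 3x3 rotation matrix whose columns are the frame's x, y, z axes.
In Python, from cell import r gives the robot as it stands. The module is installed in compiled form; this text tells all that it offers.
- The arm moves only by the tool step_arm, never from a script. Its argument "moves" is a list of rows, each a list of 7 numbers: the finger opening in m, from 0 to 0.0854, then the shift along the tool's x, y, z in m, then the turn, a rotation vector about the tool's x, y, z in rad. In form: [[jaw, x, y, z, rx, ry, rz], ...]. A call has 1 to 5 rows; each row shifts and turns the commanded pose from where the row before left it, along the tool's axes as they then stand; what a row does not reach is not made up. A row lasts 1/12 s, in which the tool goes at most 41.7 mm and 7.16 degrees, less where a joint would pass 70% of its speed; a pose out of reach is approached as far as the arm can. A call with a gripper value outside its range is refused whole. The fingers move at their own pace and stop on an object; the grip force is fixed at half the most. Time passes only in rows, so rows that do not move let the fingers close. It gives the time, the measured TCP pose, the force and the opening at its end, in the units of the state.
- r.get_obs(): the state, without advancing time (a new reading comes with each control period).
- r.snapshot(name): name is "side" or "top" or "wrist"; returns a dict with "pixels" (400x640x3 uint8, blue, green, red), "K" (3x3 intrinsics, pixels), "k1" (the pictures are not rectified: a ray, as slopes to the right and down, at radius r is drawn at 1 + k1 r^2 times it, then the intrinsics apply), "R" (3x3) and "t" (3): a world point X has camera coordinates R X + t. Camera axes: x right, y down, z forward; pixel columns grow to the right and rows downward; lengths in m; the calibration is good to about 2 mm. A picture is of the moment at which its call begins. There is no depth.
- r.hand_in(): hands the job in, once; it reports no verdict.
The state is a dict: "time": time; "joint_positions": joint angles; "qd": joint speeds; "effort": joint torques, N m; "eef_pos": TCP position; "tcp_rot": TCP orientation; "wrist_force": force on the tool from outside, world axes, zero at the start; "wrist_torque": the same for the moment, N m; "opening": finger opening in m.
Only numpy, scipy, OpenCV 4.12 (cv2) and the standard library are available. Lean on these libraries where they do the work, as an engineer would, in place of code of your own. Each camera call takes 0.05 s, during which the arm holds its last target.

## Task

The steel roller lies across the tilted inspection plate and only the swing stop on its low side keeps it from rolling down. Put the wooden wedge chock flat on the plate with its thin edge snug under the roller's low side, so that it holds the roller where it lies, and only then swing the stop arm back, down the slope as far as it goes (a little over a quarter turn), clear of the roller's path. The roller must stay in its place on the plate, resting against the chock, and the other things on the bench are to be left where they are.

Things in the scene. Friction and masses are not known exactly. Their poses are not given: they have to be found in the camera images.
- ramp: Fixed inspection ramp: an aluminium plate 200 mm (x) by 192 mm (y) on grey cheeks, with 8 mm high rails along both y edges (inner faces at y = +-67.5 mm), and a 12 mm lip at its high edge. Origin on the bench under the middle of the plate; x points level towards the high edge, y along the roller, z up. The plate slopes 8 degrees, rising towards +x; its top surface lies 28 mm above the origin at x = 0.
- roller_centre (a point): Centre of the roller: steel cylinder 50 mm in diameter, 130 mm long (plus a 2 mm boss on each end), about 0.4 kg, lying on the plate along the ramp's y between the rails. Centre at first 35 mm up the slope from the plate's middle, 25 mm above the plate surface. It is free to roll downhill (towards the ramp's -x); pushed uphill it gives way at under 1 N.
- chock: Plain wooden wedge chock, loose on the bench, 60 mm long (x), 34 mm wide (y), 28 mm high, 0.18 kg. Origin at the centre of its underside; +x points to its thin edge (1.5 mm high, at x = +30 mm), from which its face rises at 40 degrees to the top, which is flat from x = -2 mm to its upright back at x = -30 mm; z up. When the chock stands on the plate with its face touching the roller, the roller's axis is 41 mm from the chock's origin along the chock's +x.
- chock_grip (a point): Point to grip the chock across its 34 mm width: in the middle of its thick part, 16 mm behind its origin (x = -16 mm) and 14 mm above its underside. Its axes are those of the chock.
- stop_arm (a joint): Swing stop's angle about its pivot, square to the plate at the ramp's +y edge. 0: closed, bar along the roller's low side (ramp y +88 to +22 mm, 16 to 28 mm above the plate), leaving y = +22 to -65 mm free for the chock. Grows as the bar swings down the slope (its free end goes from ramp -y to -x). Clears the roller's path at 1.4 rad, ends at 1.75 rad; stiff (0.12 N m), stays where left.
- stop_knob (a point): Top end of the stop arm's black upright knob, a round pin 12 mm in diameter, square to the plate, free for the 34 mm below this point (its foot is 28 mm and its top 62 mm above the plate). It stands 56 mm from the pivot, 19 mm down the slope from the bar's centre line, with 18 mm of space to the roller at knob-foot height; grip it along the ramp's y and follow its arc.
- stop_pivot (a point): Point on the axis of the stop arm's pivot, 30 mm above the plate.
- caliper: Bystander: digital caliper 225 mm long, lying on the bench. Origin at the centre of its underside.
- die_block: Bystander: aluminium block 45 x 60 x 34 mm with dowel pins. Origin at the centre of its underside.
- vial: Bystander: small upright white vial, 22 mm in diameter, 46 mm high. Origin at the centre of its underside.
- spare_micrometer: Bystander: loose micrometer head 100 mm long, 19 mm thick, lying on the bench. Origin at the centre of its underside.
Not all that is in view belongs to the job. There is more than one size of the chock; the one meant has the size given above.

How it is judged (in metres and radians):
On the way:
1. with the stop still closed, the chock stands on the plate with its sloping face snug (within about 9 mm) under the roller's low side (x of roller_centre in the frame of chock between 0.03 and 0.05 m and z of roller_centre in the frame of chock between 0.02 and 0.031 m and y of chock in the frame of ramp between -0.065 and 0.065 m and angle between the y axis of chock and the y axis of ramp, either way round below 0.2 rad and distance of roller_centre from where it was at the start of the episode below 0.02 m and value of joint stop_arm below 0.2 rad), for 0.3 s.
At the end, for the whole second after the job is handed in: Stop arm open past 1.45 rad; chock flat on the plate, square within 0.2 rad, its face against the roller's low side (roller axis 30 to 50 mm ahead of and 20 to 31 mm above the chock's origin); roller resting on the chock under 20 mm from its start; both still (x of roller_centre in the frame of chock between 0.03 and 0.05 m and z of roller_centre in the frame of chock between 0.02 and 0.031 m and y of chock in the frame of ramp between -0.065 and 0.065 m and angle between the y axis of chock and the y axis of ramp, either way round below 0.2 rad and distance of roller_centre from where it was at the start of the episode below 0.02 m and value of joint stop_arm above 1.45 rad and contact force between chock and roller above 0.03 N and linear speed of each of roller, chock below 0.01 m/s); the robot touches nothing.
It fails at once if the roller rolls or is pushed more than 30 mm from its place (distance of roller_centre from where it was at the start of the episode above 0.03 m).
It fails at once if the caliper is moved more than 25 mm (distance of caliper from where it was at the start of the episode above 0.025 m).
It fails at once if the die block is moved more than 25 mm (distance of die_block from where it was at the start of the episode above 0.025 m).
It fails at once if the vial is moved more than 25 mm (distance of vial from where it was at the start of the episode above 0.025 m).
It fails at once if the loose micrometer head is moved more than 25 mm (distance of spare_micrometer from where it was at the start of the episode above 0.025 m).
It also fails if it takes over 51 s, if anything falls off the work surface, if the arm or the gripper's body presses on something with over 40 N, if the wrist force passes 120 N, or if a joint passes its speed limit or range.

## Working session

There is one attempt and no reset: what is moved stays moved. The work goes in short steps, Python scripts to look and compute and a tool call to move; the robot and the scene stay as the last step left them, time stands still between calls to the robot, and variables do not carry over. Pictures are saved under pics/ and viewed, and the job is handed in when it is done.

Besides the shell and the picture viewer there is one more tool, called after "Call:" as name(argument=value, ...) on one line, values as JSON. step_arm: Moves the arm, as the interface text tells. Its arguments: {"type":"object","properties":{"moves":{"type":"array","items":{"type":"array","items":{"type":"number"}}}},"required":["moves"]}

```bash
mkdir -p pics; ls; python3 - <<'E'
from cell import r
import cv2,numpy as np
np.set_printoptions(precision=4,suppress=True)
o=r.get_obs()
for k,v in o.items(): print(k,v)
for n in ["side","top","wrist"]:
    s=r.snapshot(n); cv2.imwrite(f"pics/{n}0.png",s["pixels"]); print(n,s["K"],s["k1"],s["R"],s["t"])
E
```

```text
pics
time 0.0
joint_positions [-73.7284   2.7917   5.5915  92.9338   0.0009  82.6787]
qd [ 0.0639 -0.1271 -0.0898  0.0466  0.047   0.0418]
effort [  0.0007 -33.8784  32.0014   0.0203  -0.0001   0.    ]
eef_pos [ 0.21   -0.4806  0.2491]
tcp_rot [[-0.9164 -0.0006  0.4002]
 [-0.4002  0.0023 -0.9164]
 [-0.0003 -1.     -0.0023]]
wrist_force [ 0.6823 -0.3361 -0.1192]
wrist_torque [ 0.0039 -0.0354 -0.0043]
opening 0.08531826840874752
side [[517.0142   0.     328.7404]
 [  0.     517.0142 200.9218]
 [  0.       0.       1.    ]] -0.13476466740450452 [[-0.9819  0.1887  0.0165]
 [ 0.1324  0.7459 -0.6528]
 [-0.1355 -0.6388 -0.7574]] [0.5597 0.1939 1.256 ]
top [[480.2973   0.     322.919 ]
 [  0.     480.2973 205.3379]
 [  0.       0.       1.    ]] 0.021635382825603053 [[ 0.0288 -0.9992  0.0278]
 [-0.9926 -0.0319 -0.1176]
 [ 0.1183 -0.0242 -0.9927]] [-0.3211  0.5101  1.0528]
wrist [[289.1433   0.     319.2817]
 [  0.     289.1433 197.8341]
 [  0.       0.       1.    ]] -0.04861803088194213 [[ 0.4001 -0.9165 -0.0023]
 [-0.8695 -0.3804  0.3149]
 [-0.2895 -0.124  -0.9491]] [-0.5236 -0.0392  0.3812]
```

View pics/top0.png

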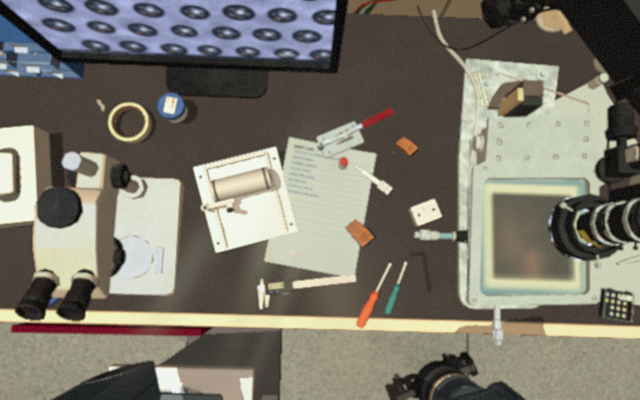

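View pics/side0.png

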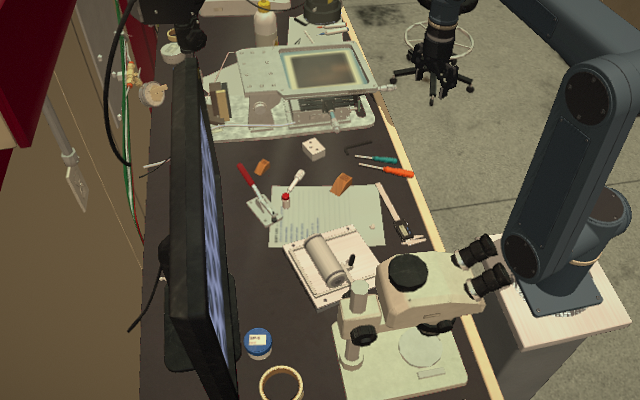

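View pics/wrist0.png

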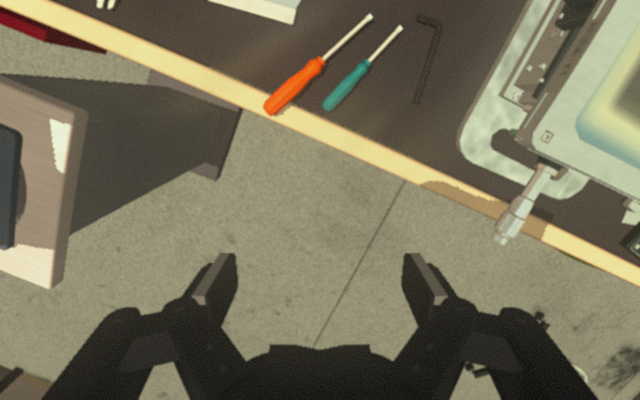

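Two brown wedges are candidates in the top view: (360,232) and the smaller (406,146). Next I measure both and zoom in.

```bash
cat > h.py <<'E'
from cell import r
import cv2,numpy as np
np.set_printoptions(precision=4,suppress=True)
def und(s,p):
    d=(np.asarray(p,float)-[s["K"][0][2],s["K"][1][2]])/s["K"][0][0]
    u=d.copy()
    for _ in range(20): u=d/(1+s["k1"]*(u**2).sum(-1,keepdims=True))
    return u
def ray(s,p):
    u=und(s,p); R=np.array(s["R"]);t=np.array(s["t"])
    d=np.append(u,1)@R; return -R.T@t, d/np.linalg.norm(d)
def onz(s,p,z):
    c,d=ray(s,p); return c+d*(z-c[2])/d[2]
def tri(s1,p1,s2,p2):
    c1,d1=ray(s1,p1);c2,d2=ray(s2,p2)
    A=np.stack([d1,-d2],1); x=np.linalg.lstsq(A,c2-c1,rcond=None)[0]
    a=c1+d1*x[0];b=c2+d2*x[1]; return (a+b)/2,np.linalg.norm(a-b)
def proj(s,X):
    c=np.array(s["R"])@X+np.array(s["t"]); u=c[:2]/c[2]; u=u*(1+s["k1"]*(u@u))
    return u*s["K"][0][0]+[s["K"][0][2],s["K"][1][2]]
def crop(s,x0,y0,w,h,k,name):
    cv2.imwrite("pics/"+name,cv2.resize(s["pixels"][y0:y0+h,x0:x0+w],None,fx=k,fy=k,interpolation=cv2.INTER_CUBIC))
E
python3 - <<'E'
from h import *
t=r.snapshot("top"); s=r.snapshot("side")
crop(t,330,130,100,125,4,"tc.png"); crop(s,245,145,120,60,6,"sc.png")
crop(t,185,140,120,115,5,"tr.png"); crop(s,275,220,120,90,6,"sr.png")
for n,q in (("top",t),("side",s)):
    h=cv2.cvtColor(q["pixels"],cv2.COLOR_BGR2HSV)
    m=cv2.inRange(h,(5,90,60),(16,255,255))
    for c in cv2.findContours(m,cv2.RETR_EXTERNAL,cv2.CHAIN_APPROX_SIMPLE)[0]:
        if cv2.contourArea(c)>60:
            print(n,cv2.contourArea(c),cv2.minAreaRect(c),cv2.approxPolyDP(c,2.0,True)[:,0].tolist())
E
```

```text
top 352.5 ((367.4000244140625, 308.70001220703125), (11.180340766906738, 40.249229431152344), 26.56505012512207) [[379, 292], [373, 290], [357, 317], [356, 324], [362, 327], [370, 316]]
top 383.0 ((360.0737609863281, 232.18853759765625), (27.015785217285156, 16.51675796508789), 50.194427490234375) [[354, 220], [346, 228], [360, 245], [364, 246], [374, 236], [365, 226]]
top 259.0 ((406.2500305175781, 145.24998474121094), (20.50609588623047, 14.142135620117188), 45.0) [[402, 136], [395, 144], [409, 156], [418, 148], [411, 140]]
top 91.0 ((123.22628784179688, 115.77165985107422), (15.57241153717041, 31.209041595458984), 47.60256576538086) [[140, 111], [129, 106], [118, 110], [112, 121], [116, 131], [115, 121], [120, 113], [129, 107]]
top 69.0 ((374.4474182128906, 3.6791858673095703), (9.125848770141602, 47.52853012084961), 76.60750579833984) [[398, 0], [362, 2], [355, 6], [352, 12], [355, 13], [360, 7], [368, 4], [365, 3], [367, 1], [380, 4], [396, 0], [397, 3]]
side 140.0 ((277.57281494140625, 377.2771301269531), (17.4444580078125, 37.342037200927734), 72.55281066894531) [[298, 380], [290, 370], [278, 368], [264, 378], [262, 390], [266, 380], [276, 373], [288, 373]]
side 280.5 ((341.5146789550781, 184.30880737304688), (15.949368476867676, 23.323806762695312), 30.963754653930664) [[343, 172], [336, 178], [330, 190], [337, 195], [351, 184], [352, 177]]
side 190.5 ((397.923095703125, 171.38461303710938), (31.378582000732422, 7.8446455001831055), 11.309932708740234) [[383, 166], [383, 171], [406, 177], [413, 176], [412, 171]]
side 165.0 ((262.3000183105469, 167.40000915527344), (12.521980285644531, 17.441329956054688), 26.56505012512207) [[269, 161], [262, 158], [254, 172], [261, 175], [269, 168]]
side 97.0 ((214.04054260253906, 102.74324035644531), (24.49544906616211, 5.425166606903076), 80.53767395019531) [[210, 91], [215, 115], [218, 111], [214, 91]]
```

View pics/tc.png

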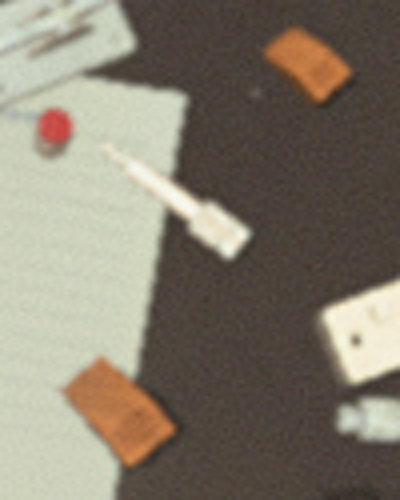

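View pics/sc.png

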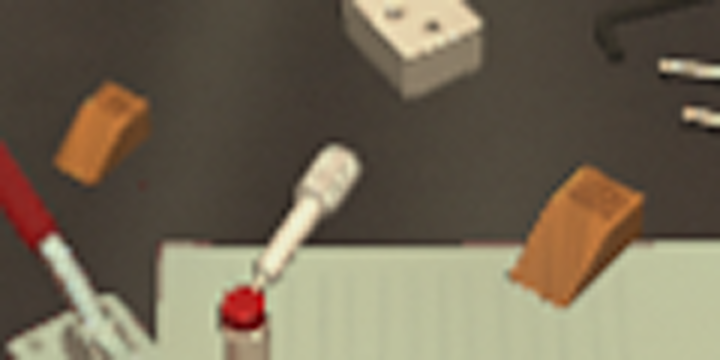

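View pics/tr.png

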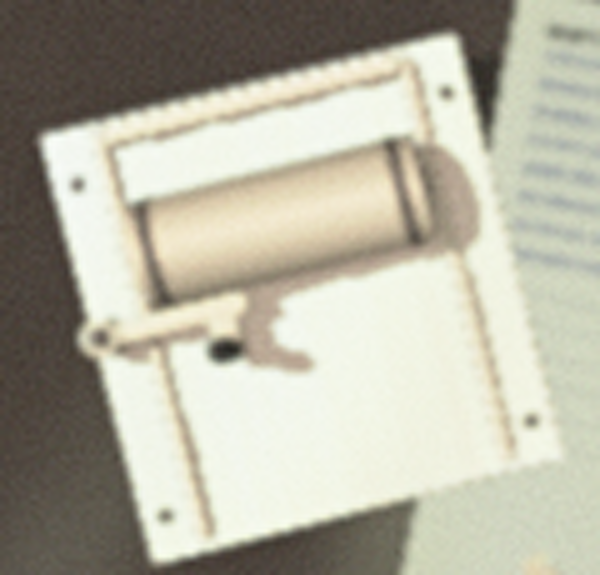

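View pics/sr.png

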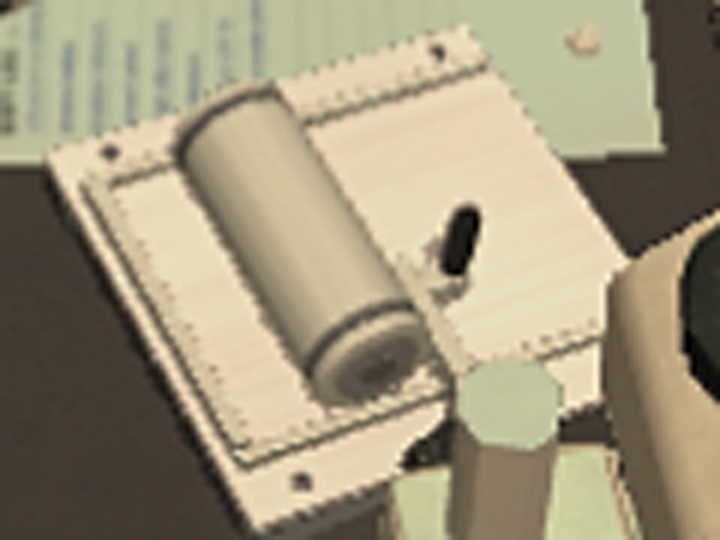

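```bash
cat > ramp.py <<'E'
from h import *
from scipy.optimize import least_squares
c8,s8=np.cos(np.radians(8)),np.sin(np.radians(8))
def rampT(p):
    x,y,a=p; Rz=np.array([[np.cos(a),-np.sin(a),0],[np.sin(a),np.cos(a),0],[0,0,1]])
    Rp=Rz@np.array([[c8,0,-s8],[0,1,0],[s8,0,c8]])  # plate axes: up-slope, y, normal
    return Rz,Rp,np.array([x,y,0])
def P(p,u,v,w):  # plate coords: u up slope,v,w above plate
    Rz,Rp,t=rampT(p); return t+[0,0,.028]+Rp@[u,v,w]
E
python3 - <<'E'
from ramp import *
t=r.snapshot("top"); s=r.snapshot("side")
k=np.array
tc=[(k([40,135])/5+[185,140],(.1,.096)),(k([458,35])/5+[185,140],(.1,-.096)),(k([563,458])/5+[185,140],(-.1,-.096)),(k([153,563])/5+[185,140],(-.1,.096))]
sc=[(k([45,158])/6+[275,220],(.1,-.096)),(k([475,27])/6+[275,220],(-.1,-.096)),(k([255,530])/6+[275,220],(.1,.096))]
for nm,L in (("top",[(t,tc)]),("side",[(s,sc)]),("both",[(t,tc),(s,sc)])):
    f=lambda p:np.concatenate([proj(q,P(p,u,v,0))-a-.0 for q,l in L for a,(u,v) in l])
    z=least_squares(f,[.38,.2,.2]); print(nm,z.x,z.fun.reshape(-1,2).tolist())
p=z.x
for q,n in((t,"top"),(s,"side")):
    print(n,"roller",proj(q,P(p,.035,0,.025)))
def grid(L):
    for a in L: print(a)
# chock corners: top & side
print("thin edge/others z=0, side",[onz(s,k(a)/6+[245,145],0.001) for a in ([510,275],[562,306])])
print("top flat z=.028 side",[onz(s,k(a)/6+[245,145],0.028) for a in ([587,165],[645,200],[622,222],[568,188])])
print("top view z=.028",[onz(t,k(a)/4+[330,130],0.028) for a in ([98,356],[64,390])])
print("top view z=.0",[onz(t,k(a)/4+[330,130],0.00) for a in ([98,356],[64,390],[130,468],[178,428])])
print("top view z=.028",[onz(t,k(a)/4+[330,130],0.028) for a in ([98,356],[64,390],[130,468],[178,428])])
E
```

```text
top [ 0.5278 -0.1306  0.2801] [[0.19033986828685556, -0.13320054405085102], [-0.23585058942711612, -0.2904051673011736], [0.2290623755704928, 0.22248926632079247], [-0.18086948592954855, 0.1938192989817651]]
side [ 0.5261 -0.1261  0.2786] [[0.46048205506269824, -0.46586784600106057], [-0.5441866554161834, 0.31552037613329276], [0.047412561267378805, 0.1941035817271768]]
both [ 0.5271 -0.1292  0.2815] [[-0.5014167779778234, 0.24177622264846832], [-0.9345762750316453, -0.02996368729890264], [-0.34967399123218, 0.4617016030695993], [-0.7493791952441882, 0.549508650243439], [-0.16078261735378874, -1.3039653051829987], [-1.3147022066534078, -0.5981511440708118], [-0.46333533552467543, -0.8930348929142156]]
top roller [240.303  184.6817]
side roller [324.8886 260.4662]
thin edge/others z=0, side [array([ 0.4927, -0.384 ,  0.001 ]), array([ 0.4728, -0.3611,  0.001 ])]
top flat z=.028 side [array([ 0.4494, -0.4216,  0.028 ]), array([ 0.4276, -0.3951,  0.028 ]), array([ 0.441 , -0.3834,  0.028 ]), array([ 0.4611, -0.4087,  0.028 ])]
top view z=.028 [array([ 0.4914, -0.3783,  0.028 ]), array([ 0.4715, -0.3594,  0.028 ])]
top view z=.0 [array([ 0.494 , -0.3809,  0.    ]), array([ 0.4736, -0.3615,  0.    ]), array([ 0.4295, -0.4008,  0.    ]), array([ 0.4535, -0.4283,  0.    ])]
top view z=.028 [array([ 0.4914, -0.3783,  0.028 ]), array([ 0.4715, -0.3594,  0.028 ]), array([ 0.4285, -0.3977,  0.028 ]), array([ 0.4519, -0.4245,  0.028 ])]
```

The wedge at top (360,232) / side (340,184) measures ~60 mm from thin edge to back and ~34 mm wide, so it fits. The one at (406,146) is clearly smaller (~45 mm). The crops also show the meant wedge's thin edge towards upper-left in the top view.

```bash
cat > go.py <<'E'
from ramp import *
def delta(pos,yaw=None,tilt=0):
    o=r.get_obs(); R=np.array(o["tcp_rot"]); 
    print("t",round(o["time"],2),"pos",o["eef_pos"],"shift tool",R.T@(np.array(pos)-o["eef_pos"]))
    if yaw is not None:
        a=np.radians(yaw); b=np.radians(tilt)
        # chock axes: x pitched up by tilt
        X=np.array([np.cos(a)*np.cos(b),np.sin(a)*np.cos(b),np.sin(b)]);Y=np.array([-np.sin(a),np.cos(a),0]);Z=np.cross(X,Y)
        T=np.stack([-X,-Z,-Y],1)
        from scipy.spatial.transform import Rotation as Ro
        print("rotvec tool",Ro.from_matrix(R.T@T).as_rotvec(), "shift in target axes",T.T@(np.array(pos)-o["eef_pos"]))
E
python3 -c "
from go import *
delta([.450,-.401,.14],42)
s=r.snapshot('wrist');o=r.get_obs()
c=-np.array(s['R']).T@s['t'];print('cam in tool',np.array(o['tcp_rot']).T@(c-o['eef_pos']))"
```

```text
t 0.35 pos [ 0.2101 -0.481   0.25  ] shift tool [-0.2519  0.11    0.0228]
rotvec tool [ 0.0006 -0.3212 -0.0001] shift in target axes [-0.2318  0.11    0.1011]
cam in tool [-0.0827 -0.1236 -0.0002]
```

Call:
step_arm(moves=[[0.0854,-0.036,0.012,0.0033,0,0,0],[0.0854,-0.036,0.012,0.0033,0,0,0],[0.0854,-0.036,0.012,0.0033,0,0,0],[0.0854,-0.036,0.012,0.0033,0,0,0],[0.0854,-0.036,0.012,0.0033,0,0,0]])

```text
time: 0.82
eef_pos: [0.3831, -0.4236, 0.1899]
tcp_rot: [[-0.917, 0.0, 0.4], [-0.4, -0.0, -0.917], [-0.0, -1.0, 0.001]]
wrist_force: [0.1, -0.5, 0.2]
opening: 0.0857
```

Call:
step_arm(moves=[[0.0854,-0.036,0.02,0.0033,0,0,0],[0.0854,-0.036,0.02,0.0033,0,0,0],[0.0854,0,0,0,0,-0.107,0],[0.0854,0,0,0,0,-0.107,0],[0.0854,0,0,0,0,-0.107,0]])

```text
time: 1.23
eef_pos: [0.4509, -0.4003, 0.149]
tcp_rot: [[-0.738, -0.002, 0.674], [-0.674, 0.001, -0.738], [0.0, -1.0, -0.002]]
wrist_force: [-0.3, -0.8, 0.7]
opening: 0.0856
```

```bash
python3 -c "
from go import *
s=r.snapshot('wrist');cv2.imwrite('pics/w1.png',s['pixels']);delta([.450,-.401,.14],42)"
```

```text
t 1.28 pos [ 0.4507 -0.4008  0.1495] shift tool [ 0.0007  0.0095 -0.0003]
rotvec tool [0.0012 0.0096 0.    ] shift in target axes [ 0.0007  0.0095 -0.0003]
```

View pics/w1.png

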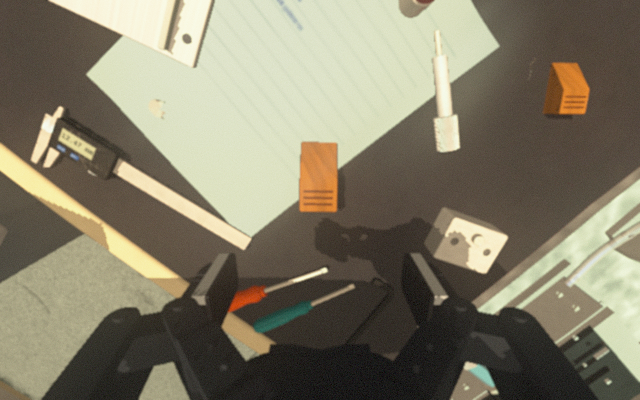

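The picture shows the large chock at (319,177), thin edge at row 142 and grooved back at row 212, square to the jaws. Next I measure it.

```bash
python3 -c "
from go import *
s=r.snapshot('wrist');o=r.get_obs();R=np.array(o['tcp_rot'])
m=cv2.inRange(cv2.cvtColor(s['pixels'],cv2.COLOR_BGR2HSV),(5,110,60),(18,255,255))
for c in cv2.findContours(m,cv2.RETR_EXTERNAL,cv2.CHAIN_APPROX_SIMPLE)[0]:
    if cv2.contourArea(c)>600: print(cv2.contourArea(c),cv2.boundingRect(c),cv2.minAreaRect(c),cv2.approxPolyDP(c,3,True)[:,0].tolist())
for p,z in (((301,142),.001),((338,142),.001),((301,212),.028),((338,212),.028)):
    X=onz(s,p,z);print(X,'tool',R.T@(X-o['eef_pos']))
delta([.4505,-.4005,.05],42)
"
```

```text
2518.5 (298, 142, 40, 71) ((317.5, 177.0), (70.0, 39.0), 90.0) [[302, 142], [298, 208], [333, 212], [337, 208], [335, 143]]
1999.5 (541, 62, 49, 54) ((567.1728515625, 89.3540267944336), (43.678043365478516, 56.24851989746094), 10.007980346679688) [[551, 62], [541, 112], [583, 114], [589, 90], [577, 63]]
[ 0.474  -0.3563  0.001 ] tool [-0.0474  0.1489 -0.0174]
[ 0.4974 -0.3818  0.001 ] tool [-0.0477  0.1489  0.0171]
[ 0.4305 -0.397   0.028 ] tool [ 0.0121  0.1219 -0.0164]
[ 0.4532 -0.4217  0.028 ] tool [0.0118 0.1219 0.0172]
t 1.33 pos [ 0.4506 -0.4011  0.1499] shift tool [-0.0004  0.0999 -0.0004]
rotvec tool [0.0006 0.0002 0.    ] shift in target axes [-0.0003  0.0999 -0.0005]
```

Call:
step_arm(moves=[[0.0854,-0.002,0.03,0,0,0,0],[0.0854,0,0.03,0,0,0,0],[0.0854,0,0.03,0,0,0,0],[0.0854,0,0.025,0,0,0,0],[0.0854,0,0.0135,0,0,0,0]])

```text
time: 1.75
eef_pos: [0.4498, -0.3983, 0.0178]
tcp_rot: [[-0.746, -0.004, 0.666], [-0.666, 0.004, -0.746], [-0.0, -1.0, -0.006]]
wrist_force: [-0.4, 0.5, -0.5]
opening: 0.0853
```

Call:
step_arm(moves=[[0.05,0,0,0,0,0,0],[0.03,0,0,0,0,0,0],[0.02,0,0,0,0,0,0],[0.02,0,0,0,0,0,0],[0.02,0,0,0,0,0,0]])

```text
time: 2.17
eef_pos: [0.453, -0.4016, 0.0249]
tcp_rot: [[-0.744, 0.003, 0.669], [-0.669, -0.004, -0.744], [0.0, -1.0, 0.005]]
wrist_force: [1.0, -0.8, -1.2]
opening: 0.0331
```

Call:
step_arm(moves=[[0.02,0,0,0,0,0,0],[0.02,0,0,0,0,0,0],[0.02,0,0,0,0,0,0]])

```text
time: 2.42
eef_pos: [0.4531, -0.4016, 0.0246]
tcp_rot: [[-0.744, 0.003, 0.669], [-0.669, -0.004, -0.744], [0.0, -1.0, 0.005]]
wrist_force: [0.1, -0.4, 5.7]
opening: 0.0327
```

```bash
python3 -c "
from go import *
for i in range(3):
  s=r.snapshot('wrist');o=r.get_obs();print(o['eef_pos'],o['wrist_force'],o['opening'])
cv2.imwrite('pics/w2.png',s['pixels'])
s=r.snapshot('side');crop(s,290,130,110,80,6,'s2.png')"
```

```text
[ 0.4531 -0.4016  0.0246] [-0.6802 -0.6242  6.6603] 0.032810141453489636
[ 0.4531 -0.4016  0.0246] [-1.0388  0.0942  6.1162] 0.032940800158481866
[ 0.4531 -0.4016  0.0246] [-0.5737  0.8077  5.7868] 0.032710931043967786
```

View pics/w2.png

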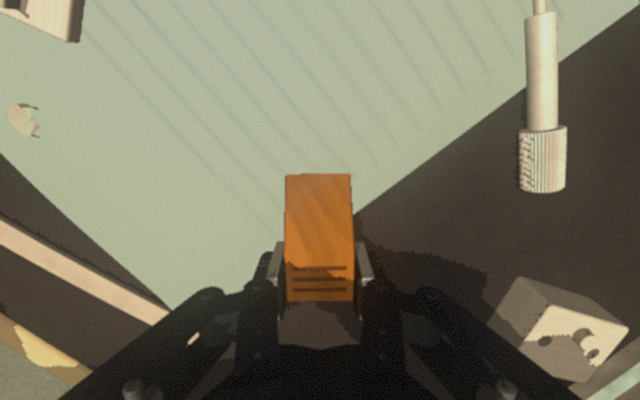

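View pics/s2.png

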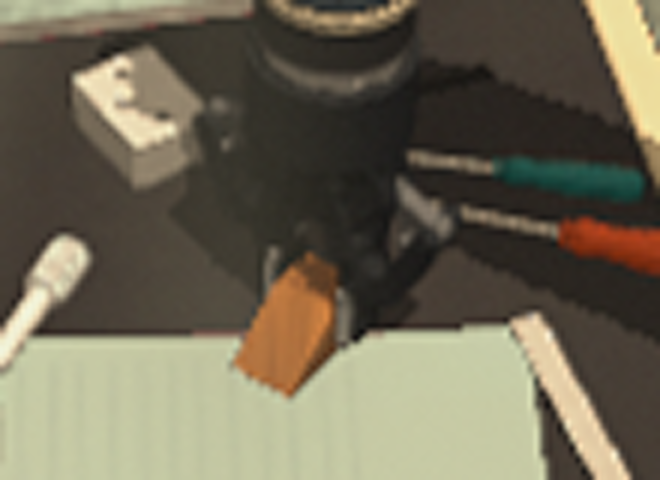

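```bash
python3 -c "
from go import *
s=r.snapshot('wrist');o=r.get_obs();R=np.array(o['tcp_rot'])
for p,z in (((286,176),.0015),((351,175),.0015),((285,302),.028),((354,300),.028)):
    X=onz(s,p,z);print(X,'tool',R.T@(X-o['eef_pos']))
p=[.5272,-.1298,.2805]
print(P(p,-.022-.06,-.022,.12),np.degrees(p[2]))
delta(P(p,-.022-.03,-.022,.0246+.10),np.degrees(p[2]),8)
"
```

```text
[ 0.4759 -0.3582  0.0015] tool [-0.046   0.023  -0.0171]
[ 0.499  -0.3831  0.0015] tool [-0.0465  0.0232  0.0168]
[ 0.4326 -0.3972  0.028 ] tool [ 0.0123 -0.0035 -0.0169]
[ 0.4565 -0.4222  0.028 ] tool [ 0.0112 -0.0033  0.0177]
[ 0.4392 -0.178   0.1354] 16.071466153419593
t 2.67 pos [ 0.4531 -0.4016  0.0246] shift tool [-0.1653 -0.1204 -0.1622]
rotvec tool [0.0269 0.4515 0.1363] shift in target axes [-0.0935 -0.1076 -0.2186]
```

Call:
step_arm(moves=[[0.02,0,-0.015,0,0,0,0],[0.02,0,-0.035,0,0,0,0],[0.02,0,-0.035,0,0,0,0],[0.02,0,-0.035,0,0,0,0],[0.02,0,0,0,0,0.11,0]])

```text
time: 3.08
eef_pos: [0.455, -0.4036, 0.1514]
tcp_rot: [[-0.813, 0.01, 0.582], [-0.582, -0.011, -0.813], [-0.002, -1.0, 0.015]]
wrist_force: [1.8, -1.1, 0.3]
opening: 0.033
```

Call:
step_arm(moves=[[0.02,0,0,-0.02,0,0.11,0],[0.02,-0.01,0,-0.03,0,0.11,0],[0.02,-0.02,0,-0.03,0,0.11,0],[0.02,-0.02,0,-0.03,0,0,0.07],[0.02,-0.02,0,-0.03,0,0,0.07]])

```text
time: 3.5
eef_pos: [0.4622, -0.2466, 0.1428]
tcp_rot: [[-0.948, 0.136, 0.289], [-0.285, 0.042, -0.957], [-0.142, -0.99, -0.001]]
wrist_force: [0.1, -0.3, -2.4]
opening: 0.0328
```

```bash
python3 -c "
from go import *
p=[.5272,-.1298,.2805]
delta(P(p,-.006-.017-.03,-.022,.0246+.06),np.degrees(p[2]),8)
s=r.snapshot('wrist');cv2.imwrite('pics/w3.png',s['pixels']);print(r.get_obs()['opening'],r.get_obs()['wrist_force'])
"
```

```text
t 3.5 pos [ 0.4622 -0.2466  0.1428] shift tool [-0.0256  0.0426 -0.0718]
rotvec tool [ 0.0028  0.0119 -0.0031] shift in target axes [-0.0249  0.0423 -0.0722]
0.03269029742767209 [-3.4724  6.69   -3.1554]
```

View pics/w3.png

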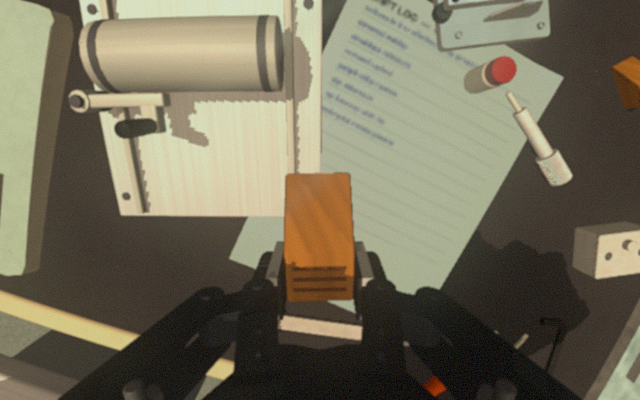

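Call:
step_arm(moves=[[0.02,-0.005,0.0,-0.024,0,0.012,0],[0.02,-0.01,0.01,-0.024,0,0,0],[0.02,-0.01,0.015,-0.024,0,0,0],[0.02,0,0.017,0,0,0,0],[0.02,0,0,0,0,0,0]])

```text
time: 3.97
eef_pos: [0.4686, -0.1681, 0.1015]
tcp_rot: [[-0.952, 0.128, 0.28], [-0.276, 0.043, -0.96], [-0.135, -0.991, -0.006]]
wrist_force: [-1.0, 0.2, -2.8]
opening: 0.0327
```

```bash
python3 -c "
from go import *
p=[.5272,-.1298,.2805]
delta(P(p,-.006-.017-.03,-.022,.0246+.06),np.degrees(p[2]),8)
s=r.snapshot('wrist');cv2.imwrite('pics/w4.png',s['pixels'])
for n in ('top','side'):
  q=r.snapshot(n);
  (crop(q,185,140,120,115,5,'t4.png') if n=='top' else crop(q,275,190,120,110,5,'s4.png'))
for a in [(.035,.065,.025),(.035,-.065,.025),(-.1,.096,0),(-.1,-.096,0),(-.1,.0675,.008),(-.006,0,0)]: print(a,proj(s,P(p,*a)))
"
```

```text
t 3.97 pos [ 0.4686 -0.1681  0.1015] shift tool [-0.003  -0.0025  0.0015]
rotvec tool [0.0064 0.002  0.0046] shift in target axes [-0.003  -0.0025  0.0015]
(0.035, 0.065, 0.025) [177.2948  88.0846]
(0.035, -0.065, 0.025) [396.6878  87.4618]
(-0.1, 0.096, 0) [179.5557 263.6819]
(-0.1, -0.096, 0) [412.6757 265.3244]
(-0.1, 0.0675, 0.008) [209.9053 269.5492]
(-0.006, 0, 0) [291.9492 149.6903]
```

View pics/w4.png

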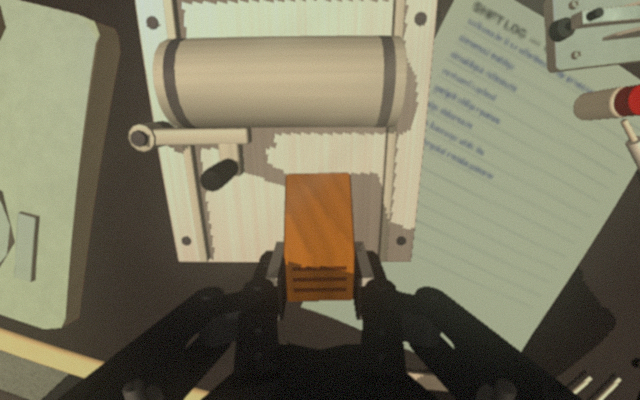

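View pics/s4.png

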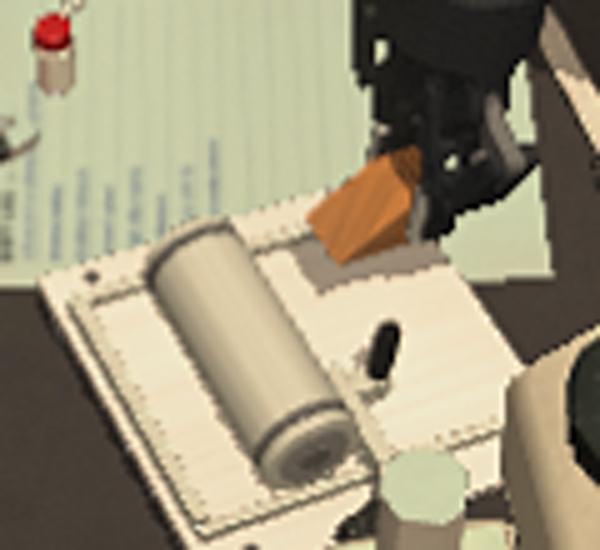

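```bash
python3 -c "
from go import *
s=r.snapshot('wrist')
L=[((178,262),(-.1,.096,0)),((411,262),(-.1,-.096,0))]
f=lambda p:np.concatenate([proj(s,P(p,*b))-a for a,b in L])
z=least_squares(f,[.527,-.13,.28]);p=z.x;print(p,z.fun)
for a in [(.035,.065,.025),(.035,-.065,.025),(-.015,.035,.062)]: print(a,proj(s,P(p,*a)))
delta(P(p,-.006-.017-.012,-.022,.0246+.003),np.degrees(p[2]),8)
"
```

```text
[ 0.5302 -0.1313  0.2826] [ 1.6372 -0.1719 -1.597  -0.1021]
(0.035, 0.065, 0.025) [177.3123  88.3943]
(0.035, -0.065, 0.025) [391.5295  86.7757]
(-0.015, 0.035, 0.062) [213.627  183.5874]
t 4.17 pos [ 0.4712 -0.1717  0.1062] shift tool [-0.0213  0.0593 -0.0004]
rotvec tool [-0.     -0.0027 -0.001 ] shift in target axes [-0.0213  0.0593 -0.0004]
```

```bash
python3 -c "
from go import *
s=r.snapshot('wrist');cv2.imwrite('pics/w5.png',s['pixels']);print(r.get_obs()['eef_pos'],-np.array(s['R']).T@s['t'])"
```

```text
[ 0.4715 -0.1719  0.1065] [ 0.5332 -0.1535  0.2401]
```

View pics/w5.png

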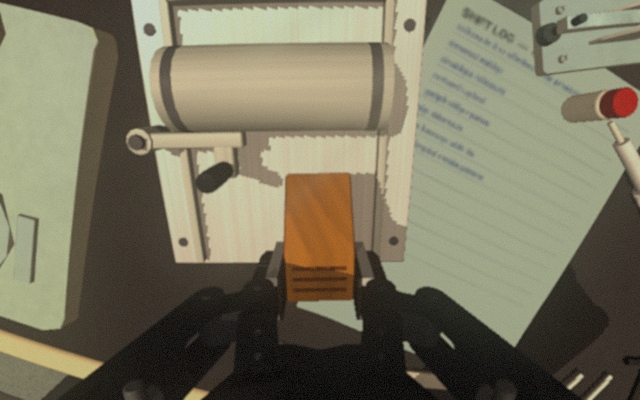

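```bash
python3 -c "
from go import *
s=r.snapshot('wrist')
L=[((174,263),(-.1,.096,0)),((404,262),(-.1,-.096,0))]
f=lambda p:np.concatenate([proj(s,P(p,*b))-a for a,b in L])
z=least_squares(f,[.527,-.13,.28]);p=z.x;print(p,z.fun)
for a in [(.035,.065,.025),(.035,-.065,.025),(-.015,.035,.062)]: print(a,proj(s,P(p,*a)))
# roller low silhouette row: tangent
c=-np.array(s['R']).T@s['t'];Rz,Rp,t=rampT(p);q=Rp.T@(c-t-[0,0,.028]);d=np.array([q[0]-.035,q[2]-.025]);D=np.hypot(*d)
a=np.arctan2(d[1],d[0]);b=np.arccos(.025/D)
for g in (a+b,a-b): print('edge row',proj(s,P(p,.035+.025*np.cos(g),0,.025+.025*np.sin(g))))
delta(P(p,-.006-.017-.012,-.022,.0246+.003),np.degrees(p[2]),8)
"
```

```text
[ 0.5288 -0.1273  0.2866] [ 0.6776 -0.0765 -0.6586 -0.0356]
(0.035, 0.065, 0.025) [169.7418  90.7871]
(0.035, -0.065, 0.025) [382.2948  87.971 ]
(-0.015, 0.035, 0.062) [205.1383 185.1301]
edge row [276.5561 130.7004]
edge row [271.8471  42.842 ]
t 4.27 pos [ 0.4715 -0.1719  0.1065] shift tool [-0.0208  0.0596 -0.0048]
rotvec tool [-0.001  -0.007  -0.0017] shift in target axes [-0.0209  0.0596 -0.0046]
```

Call:
step_arm(moves=[[0.02,-0.004,0.012,-0.005,0,-0.007,0],[0.02,-0.006,0.016,0,0,0,0],[0.02,-0.006,0.016,0,0,0,0],[0.02,-0.005,0.012,0,0,0,0],[0.02,0,0.003,0,0,0,0]])

```text
time: 4.68
eef_pos: [0.4971, -0.1574, 0.0481]
tcp_rot: [[-0.95, 0.132, 0.284], [-0.281, 0.041, -0.959], [-0.138, -0.99, -0.002]]
wrist_force: [-0.3, -0.5, -1.9]
opening: 0.0331
```

Call:
step_arm(moves=[[0.02,0,0,0,0,0,0],[0.02,0,0,0,0,0,0]])

```text
time: 4.85
eef_pos: [0.4973, -0.158, 0.0501]
tcp_rot: [[-0.95, 0.134, 0.284], [-0.281, 0.04, -0.959], [-0.139, -0.99, -0.0]]
wrist_force: [0.3, -1.0, -2.0]
opening: 0.0329
```

```bash
cat >> go.py <<'E'
pr=[.5288,-.1273,.2866]
def tgt(u,v,w): delta(P(pr,u-.017,v,w+.0246),np.degrees(pr[2]),8)
E
python3 -c "
from go import *
tgt(-.006,-.022,0);print(r.get_obs()['wrist_force'])
s=r.snapshot('wrist');cv2.imwrite('pics/w6.png',s['pixels'])
q=r.snapshot('side');crop(q,275,190,120,110,5,'s6.png')
"
```

```text
t 4.85 pos [ 0.4973 -0.158   0.0501] shift tool [-0.0124  0.0027  0.0015]
rotvec tool [ 0.0006  0.0008 -0.0003] shift in target axes [-0.0124  0.0027  0.0014]
[ 0.2941 -1.0433 -2.0292]
```

View pics/w6.png

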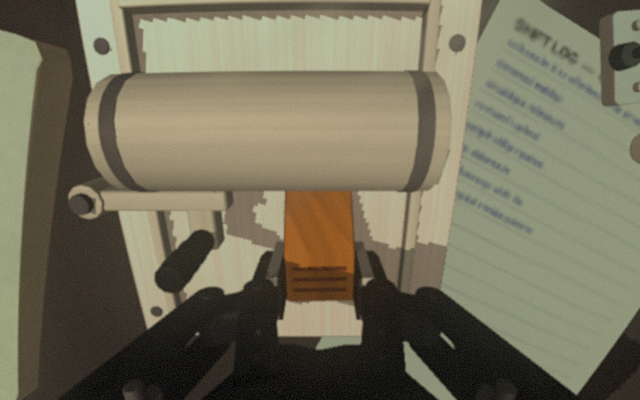

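View pics/s6.png

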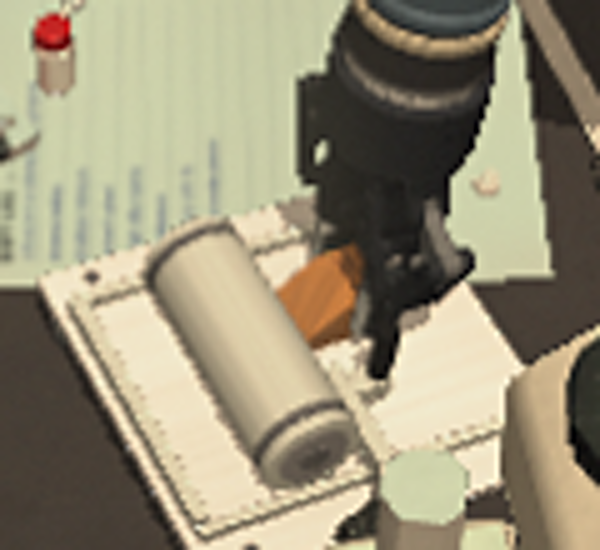

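Call:
step_arm(moves=[[0.02,-0.004,0.001,0,0,0,0],[0.02,-0.004,0.001,0,0,0,0],[0.02,-0.003,0,0,0,0,0],[0.02,-0.002,0,0,0,0,0],[0.02,0,0,0,0,0,0]])

```text
time: 5.37
eef_pos: [0.5111, -0.1541, 0.0501]
tcp_rot: [[-0.949, 0.135, 0.284], [-0.281, 0.04, -0.959], [-0.141, -0.99, 0.0]]
wrist_force: [1.0, -1.5, -1.2]
opening: 0.0332
```

Call:
step_arm(moves=[[0.02,0,0,0,0,0,0]])

```text
time: 5.45
eef_pos: [0.5109, -0.154, 0.05]
tcp_rot: [[-0.949, 0.136, 0.284], [-0.281, 0.04, -0.959], [-0.141, -0.99, 0.0]]
wrist_force: [2.7, -0.4, -0.9]
opening: 0.0329
```

```bash
cat >> go.py <<'E'
def edges(s):
    c=-np.array(s['R']).T@s['t'];Rz,Rp,t=rampT(pr);q=Rp.T@(c-t-[0,0,.028]);
    for u in (.03,.035,.04,.045):
        d=np.array([q[0]-u,q[2]-.025]);D=np.hypot(*d);a=np.arctan2(d[1],d[0]);b=np.arccos(.025/D)
        print(u,'rows lo/hi',[proj(s,P(pr,u+.025*np.cos(g),-.022,.025+.025*np.sin(g)))[1].round(1) for g in (a+b,a-b)])
E
python3 -c "
from go import *
tgt(-.006,-.022,0);print(r.get_obs()['wrist_force'])
s=r.snapshot('wrist');cv2.imwrite('pics/w7.png',s['pixels']);edges(s)
"
```

```text
t 5.45 pos [ 0.5109 -0.154   0.05  ] shift tool [0.0016 0.0006 0.0015]
rotvec tool [ 0.0002  0.0014 -0.0022] shift in target axes [0.0016 0.0006 0.0015]
[ 2.713  -0.3532 -0.8736]
0.03 rows lo/hi [np.float64(233.7), np.float64(118.0)]
0.035 rows lo/hi [np.float64(223.1), np.float64(105.6)]
0.04 rows lo/hi [np.float64(212.2), np.float64(92.7)]
0.045 rows lo/hi [np.float64(201.1), np.float64(79.5)]
```

View pics/w7.png

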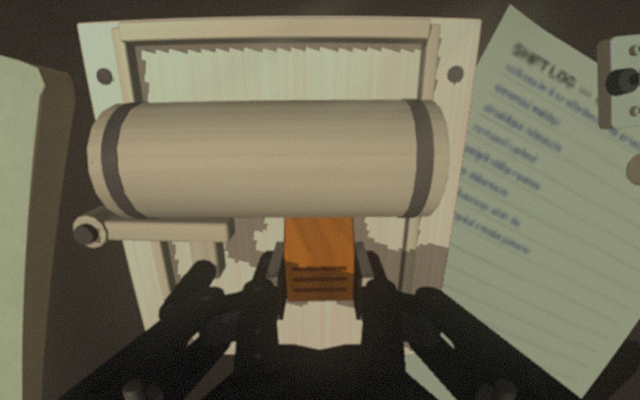

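Call:
step_arm(moves=[[0.02,0,0.001,0,0,0,0],[0.02,0,0.001,0,0,0,0],[0.02,0,0,0,0,0,0],[0.02,0,0,0,0,0,0],[0.02,0,0,0,0,0,0]])

```text
time: 5.92
eef_pos: [0.5108, -0.1539, 0.0495]
tcp_rot: [[-0.949, 0.135, 0.284], [-0.281, 0.04, -0.959], [-0.141, -0.99, 0.0]]
wrist_force: [-1.3, -0.9, 5.6]
opening: 0.0328
```

```bash
python3 -c "
from go import *
tgt(-.006,-.022,0);print(r.get_obs()['wrist_force'])
s=r.snapshot('wrist');crop(s,80,80,400,300,2,'w8.png');edges(s)
q=r.snapshot('side');crop(q,275,190,120,110,5,'s8.png')
"
```

```text
t 5.92 pos [ 0.5108 -0.1539  0.0495] shift tool [0.0014 0.0002 0.0015]
rotvec tool [-0.0001  0.0014 -0.002 ] shift in target axes [0.0014 0.0002 0.0015]
[-1.2727 -0.8986  5.5909]
0.03 rows lo/hi [np.float64(233.9), np.float64(117.7)]
0.035 rows lo/hi [np.float64(223.2), np.float64(105.2)]
0.04 rows lo/hi [np.float64(212.3), np.float64(92.3)]
0.045 rows lo/hi [np.float64(201.1), np.float64(78.9)]
```

View pics/w8.png

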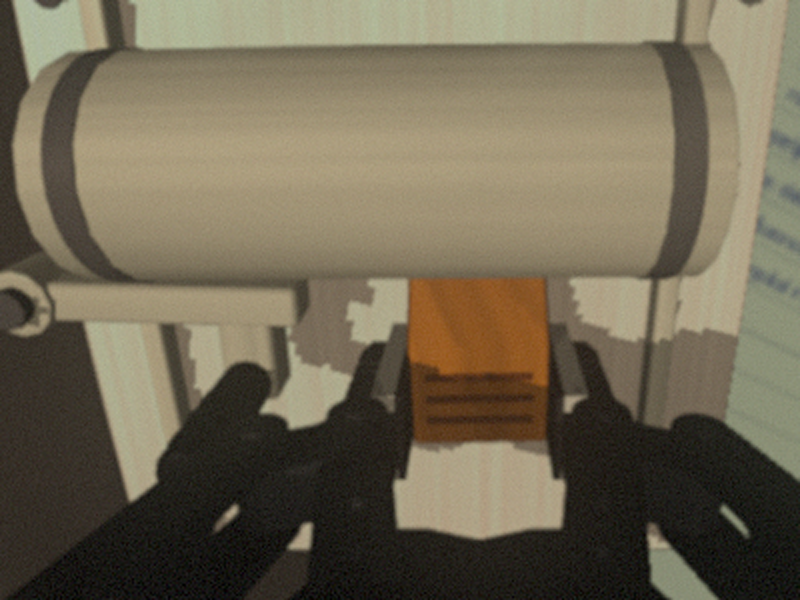

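View pics/s8.png

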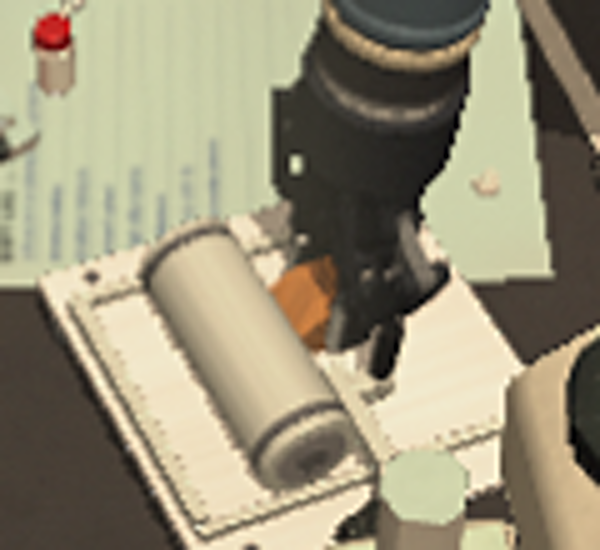

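Call:
step_arm(moves=[[0.036,0,0,0,0,0,0],[0.039,0,0,0,0,0,0],[0.042,0,0,0,0,0,0],[0.042,0,0,0,0,0,0]])

```text
time: 6.35
eef_pos: [0.5111, -0.1559, 0.0485]
tcp_rot: [[-0.95, 0.136, 0.283], [-0.281, 0.036, -0.959], [-0.14, -0.99, 0.004]]
wrist_force: [1.0, -5.6, 0.7]
opening: 0.0415
```

```bash
python3 -c "
from go import *
tgt(-.006,-.022,0);o=r.get_obs();print(o['wrist_force'],o['opening'])
s=r.snapshot('wrist');crop(s,80,80,400,300,2,'w9.png');edges(s)
q=r.snapshot('side');crop(q,275,190,120,110,5,'s9.png')
"
```

```text
t 6.35 pos [ 0.5111 -0.1559  0.0485] shift tool [ 0.0011 -0.0009 -0.0004]
rotvec tool [-0.0041  0.0007 -0.001 ] shift in target axes [ 0.0011 -0.0009 -0.0004]
[ 0.9562 -5.5763  0.6952] 0.041508782188656904
0.03 rows lo/hi [np.float64(234.1), np.float64(116.8)]
0.035 rows lo/hi [np.float64(223.3), np.float64(104.1)]
0.04 rows lo/hi [np.float64(212.3), np.float64(91.0)]
0.045 rows lo/hi [np.float64(201.1), np.float64(77.6)]
```

View pics/w9.png

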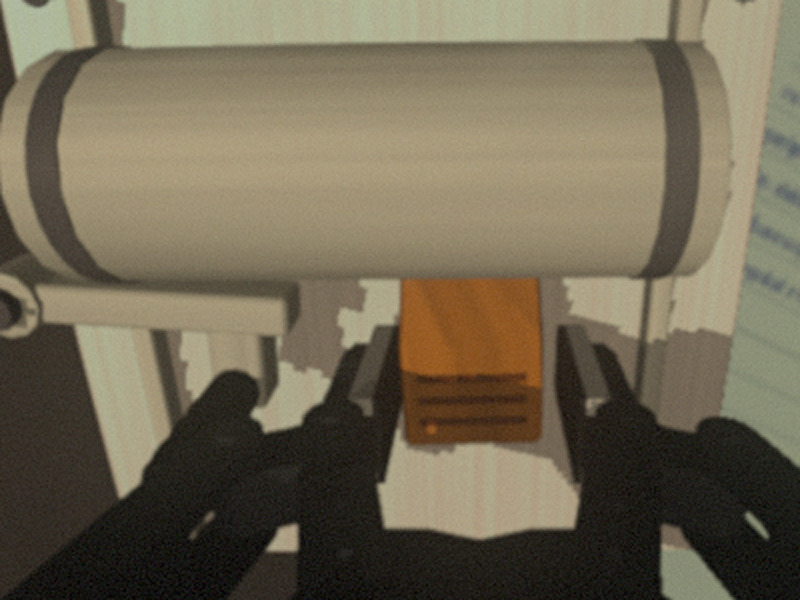

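Call:
step_arm(moves=[[0.042,0,0,0.002,0,0,0],[0.042,0,-0.006,0,0,0,0],[0.042,0,-0.01,0,0,0,0],[0.042,0,-0.015,0,0,0,0],[0.042,0,-0.02,0,0,0,0]])

```text
time: 6.87
eef_pos: [0.5018, -0.1559, 0.0969]
tcp_rot: [[-0.95, 0.129, 0.285], [-0.281, 0.045, -0.959], [-0.136, -0.991, -0.006]]
wrist_force: [-0.0, -0.2, -0.7]
opening: 0.0421
```

Call:
step_arm(moves=[[0.042,0,-0.03,0,0,0,0],[0.042,0.01,-0.02,0,0,0,0],[0.042,0.01,0,0,0,0,0],[0.042,0,0,0,0,0,0],[0.042,0,0,0,0,0,0]])

```text
time: 7.28
eef_pos: [0.4774, -0.1647, 0.1443]
tcp_rot: [[-0.95, 0.133, 0.284], [-0.281, 0.042, -0.959], [-0.139, -0.99, -0.003]]
wrist_force: [0.1, -1.1, -0.2]
opening: 0.0421
```

```bash
python3 -c "
from go import *
tgt(-.006,-.022,0);o=r.get_obs();print(o['wrist_force'],o['opening'])
s=r.snapshot('wrist');cv2.imwrite('pics/w10.png',s['pixels']);edges(s)
for a in [(-.1,.096,0),(-.1,-.096,0),(.004,.088,.03),(-.015,.035,.062),(-.015,.035,.028)]: print(a,proj(s,P(pr,*a)))
"
```

```text
t 7.28 pos [ 0.4774 -0.1647  0.1443] shift tool [-0.0201  0.0989  0.0009]
rotvec tool [0.0027 0.0007 0.0001] shift in target axes [-0.0201  0.0989  0.0007]
[ 0.0801 -1.0912 -0.1826] 0.04212227703403398
0.03 rows lo/hi [np.float64(149.8), np.float64(79.8)]
0.035 rows lo/hi [np.float64(143.1), np.float64(72.3)]
0.04 rows lo/hi [np.float64(136.4), np.float64(64.7)]
0.045 rows lo/hi [np.float64(129.6), np.float64(57.0)]
(-0.1, 0.096, 0) [199.6145 253.7326]
(-0.1, -0.096, 0) [397.2873 254.3858]
(0.004, 0.088, 0.03) [176.7939 152.1875]
(-0.015, 0.035, 0.062) [236.147  187.9954]
(-0.015, 0.035, 0.028) [248.1278 175.6739]
```

View pics/w10.png

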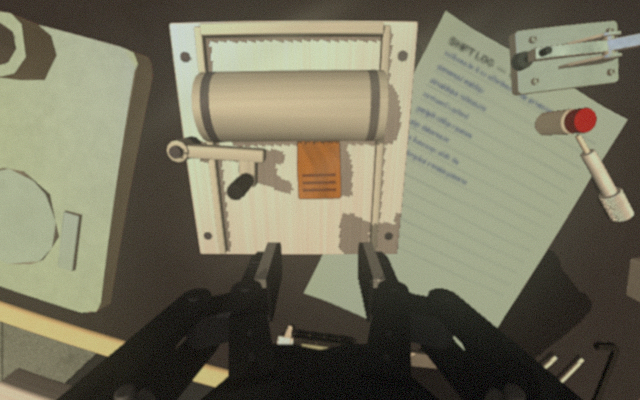

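Chock at (320,170) sits snug at the roller's low edge (row 141, so the roller is ~1.5–2 mm upslope of its start) and the stop is still closed. Knob top is at (236,189), as predicted. Next I check microscope clearance near the knob's end point.

```bash
python3 -c "
from go import *
t=r.snapshot('top');s=r.snapshot('side')
crop(t,30,120,160,120,5,'t11.png');crop(s,320,220,180,170,4,'s11.png')
print('knob end',P(pr,-.048,.108,.05),proj(t,P(pr,-.048,.108,.05)),proj(s,P(pr,-.048,.108,.05)))
"
```

```text
knob end [ 0.446  -0.0391  0.0708] [198.878  233.3341] [379.7093 279.2224]
```

View pics/t11.png

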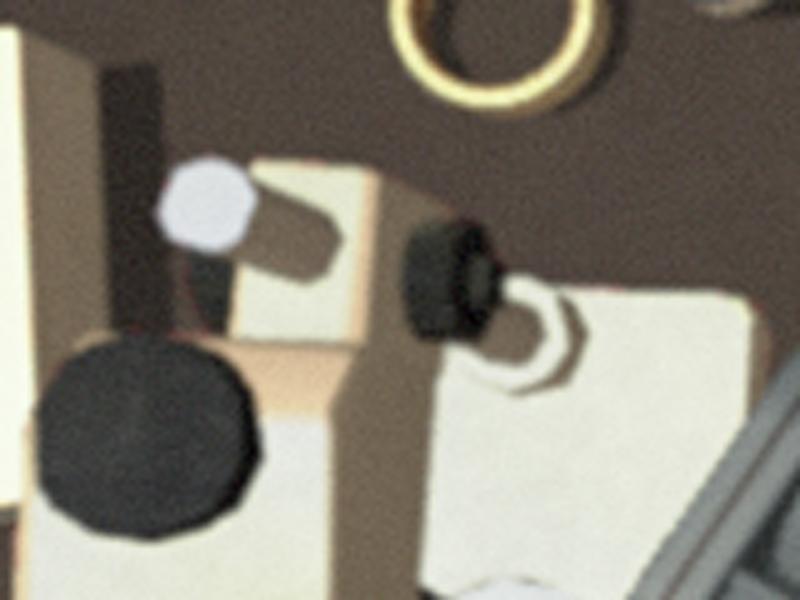

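View pics/s11.png

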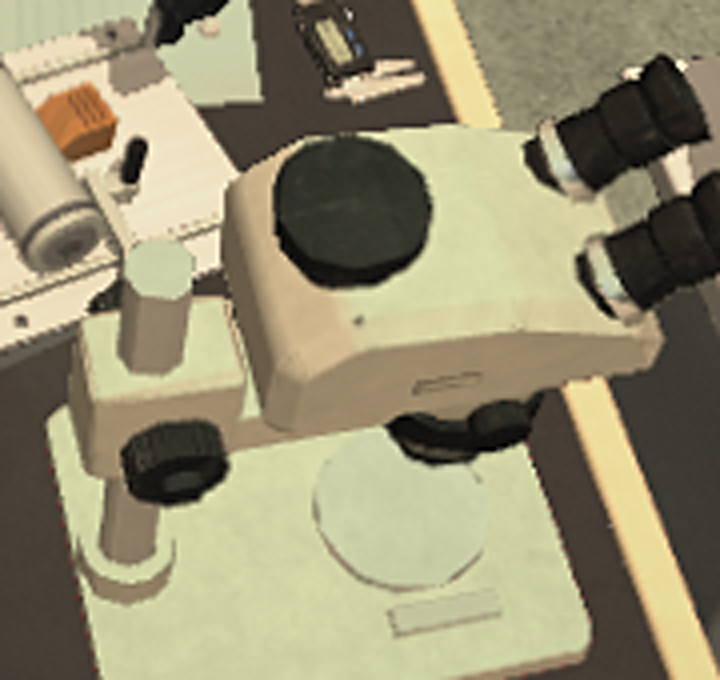

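```bash
python3 -c "
from go import *
t=r.snapshot('top');s=r.snapshot('side')
Rz,Rp,t0=rampT(pr)
def l(n,X): print(n,X,'plate uvw',Rp.T@(X-t0-[0,0,.028]))
for n,a,b in (('post',(71,161),(359.5,287)),('disk',(59.6,208),(407.5,272.5))):
    X,e=tri(t,a,s,b);l(n,X);print(e)
for z in (.1,.15,.2,.25): l('wall bottom z%.2f'%z,onz(t,(30+430/5,120+100),z)); l('wall top',onz(t,(30+330/5,120+100),z)); l('focus knob',onz(t,(131,177),z))
"
```

```text
post [0.5456 0.1182 0.3217] plate uvw [0.1255 0.2307 0.2789]
0.00010753888660154461
disk [0.465  0.1182 0.3435] plate uvw [0.052  0.2535 0.3113]
0.00047064888090007635
wall bottom z0.10 [0.4672 0.1268 0.1   ] plate uvw [0.0226 0.2612 0.0695]
wall top [0.4659 0.1676 0.1   ] plate uvw [0.0328 0.3006 0.0681]
focus knob [0.559  0.1029 0.1   ] plate uvw [0.1032 0.2123 0.0582]
wall bottom z0.15 [0.4634 0.1068 0.15  ] plate uvw [0.0204 0.243  0.1203]
wall top [0.4622 0.1456 0.15  ] plate uvw [0.0301 0.2806 0.119 ]
focus knob [0.5507 0.0841 0.15  ] plate uvw [0.097  0.1965 0.1096]
wall bottom z0.20 [0.4597 0.0868 0.2   ] plate uvw [0.0182 0.2249 0.1711]
wall top [0.4585 0.1236 0.2   ] plate uvw [0.0274 0.2605 0.1698]
focus knob [0.5424 0.0652 0.2   ] plate uvw [0.0908 0.1808 0.1609]
wall bottom z0.25 [0.4559 0.0668 0.25  ] plate uvw [0.016  0.2068 0.2219]
wall top [0.4548 0.1015 0.25  ] plate uvw [0.0247 0.2404 0.2207]
focus knob [0.5341 0.0464 0.25  ] plate uvw [0.0846 0.1651 0.2123]
```

```bash
cat >> go.py <<'E'
def kn(u,v,w): delta(P(pr,u,v,w),np.degrees(pr[2]),8)
E
python3 -c "
from go import *
kn(-.015,.035,.1)
s=r.snapshot('wrist');crop(s,150,50,200,150,4,'w12.png')
"
```

```text
t 7.53 pos [ 0.4778 -0.1647  0.1434] shift tool [-0.028   0.0227 -0.0564]
rotvec tool [0.003  0.0013 0.0012] shift in target axes [-0.0279  0.0226 -0.0565]
```

View pics/w12.png

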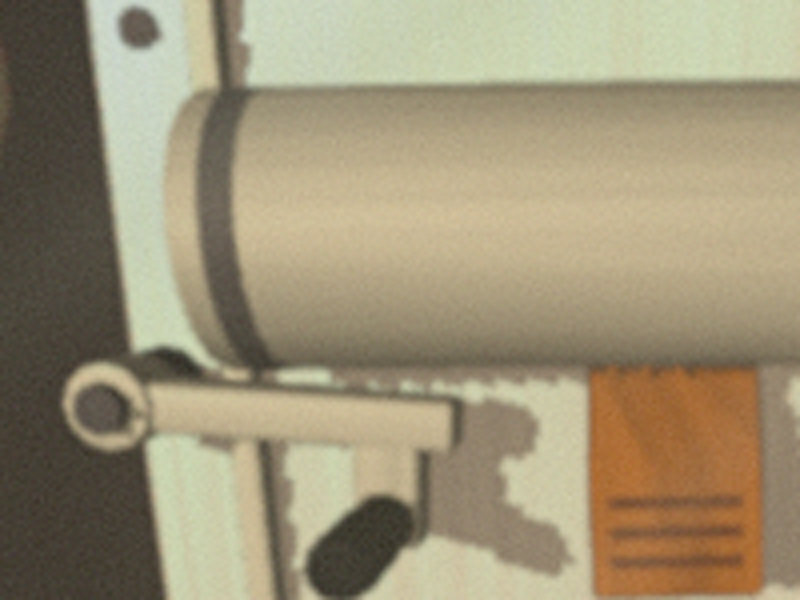

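Call:
step_arm(moves=[[0.045,-0.008,0,-0.02,0,0,0],[0.045,-0.009,0.005,-0.02,0,0,0],[0.045,-0.007,0.008,-0.018,0,0,0],[0.045,0,0.009,0,0,0,0],[0.045,0,0,0,0,0,0]])

```text
time: 8.0
eef_pos: [0.4864, -0.1009, 0.1239]
tcp_rot: [[-0.949, 0.13, 0.286], [-0.283, 0.042, -0.958], [-0.136, -0.991, -0.003]]
wrist_force: [-0.5, 0.4, -0.8]
opening: 0.0453
```

Call:
step_arm(moves=[[0.045,0,0,0,0,0,0],[0.045,0,0,0,0,0,0]])

```text
time: 8.17
eef_pos: [0.4875, -0.1028, 0.1262]
tcp_rot: [[-0.95, 0.133, 0.283], [-0.28, 0.04, -0.959], [-0.139, -0.99, -0.001]]
wrist_force: [-1.0, 0.1, -0.3]
opening: 0.0446
```

```bash
python3 -c "
from go import *
kn(-.0185,.0365,.1)
s=r.snapshot('wrist');crop(s,120,50,350,300,2,'w13.png')
for a in [(-.0185,.0365,.062),(-.0185,.0365,.028),(.005,.089,.034)]: print(proj(s,P(pr,*a)))
"
```

```text
t 8.17 pos [ 0.4875 -0.1028  0.1262] shift tool [-0.0002  0.0018 -0.0013]
rotvec tool [0.0007 0.0005 0.0001] shift in target axes [-0.0002  0.0018 -0.0013]
[317.9363 240.5005]
[318.1814 219.5439]
[242.5523 191.4714]
```

View pics/w13.png

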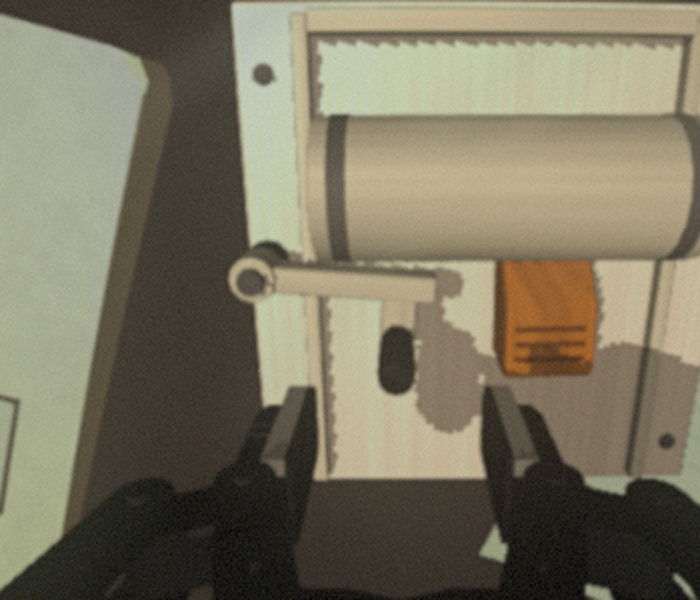

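Call:
step_arm(moves=[[0.04,0,0.012,0,0,0,0],[0.04,0,0.016,0,0,0,0],[0.04,0,0.014,0,0,0,0],[0.04,0,0.007,0,0,0,0],[0.04,0,0,0,0,0,0]])

```text
time: 8.63
eef_pos: [0.4928, -0.1003, 0.0761]
tcp_rot: [[-0.95, 0.13, 0.283], [-0.28, 0.041, -0.959], [-0.137, -0.991, -0.003]]
wrist_force: [-0.1, 0.5, -0.8]
opening: 0.04
```

```bash
python3 -c "
from go import *
kn(-.0185,.0365,.051);print(r.get_obs()['wrist_force'])
s=r.snapshot('wrist');crop(s,120,50,350,300,2,'w14.png')
q=r.snapshot('side');crop(q,275,190,120,110,5,'s14.png')
"
```

```text
t 8.63 pos [ 0.4928 -0.1003  0.0761] shift tool [-0.0014  0.0004 -0.0004]
rotvec tool [ 0.0027 -0.0001  0.0024] shift in target axes [-0.0014  0.0004 -0.0004]
[-0.075   0.4803 -0.8227]
```

View pics/w14.png

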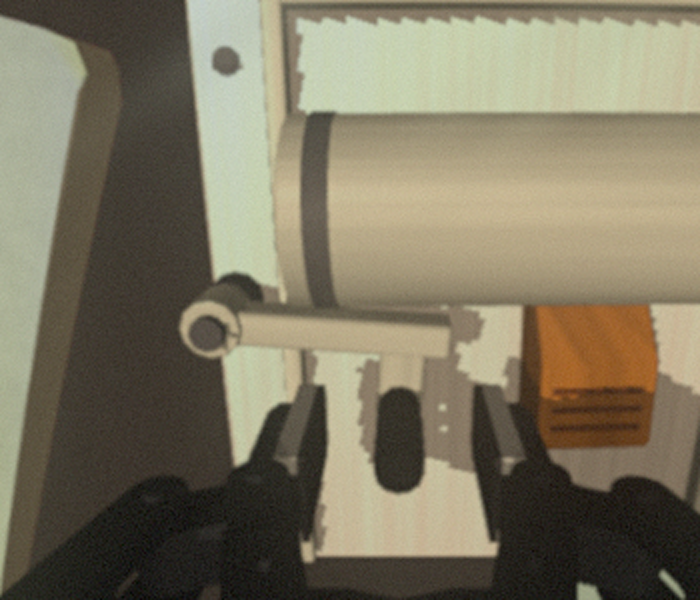

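View pics/s14.png

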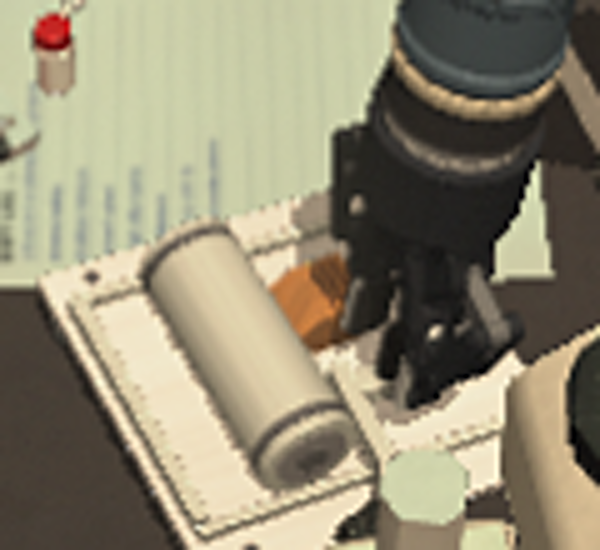

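Call:
step_arm(moves=[[0.025,0,0,0,0,0,0],[0.01,0,0,0,0,0,0],[0.005,0,0,0,0,0,0],[0.005,0,0,0,0,0,0],[0.005,0,0,0,0,0,0]])

```text
time: 9.15
eef_pos: [0.4948, -0.0999, 0.0793]
tcp_rot: [[-0.949, 0.136, 0.284], [-0.281, 0.041, -0.959], [-0.142, -0.99, -0.001]]
wrist_force: [-1.5, 2.0, 6.4]
opening: 0.0095
```

```bash
python3 -c "
from go import *
kn(-.0185,.0365,.051);o=r.get_obs();print(o['wrist_force'],o['opening'])
Rz,Rp,t0=rampT(pr);x=Rp.T@(np.array(o['eef_pos'])-t0-[0,0,.028]);print('uvw',x)
pv=np.array([.005,.089]);d=x[:2]-pv;print('r',np.hypot(*d))
a0=np.arctan2(-.0527,-.019)
th0=a0-np.arctan2(d[1],d[0]);print('th',th0)
prev=x[:2]
for th in np.arange(th0+.125,1.75,.125):
    q=pv+np.hypot(*d)*np.array([np.cos(a0-th),np.sin(a0-th)]);e=q-prev;prev=q
    print(round(th,3),'tool dx,dz',(-e).round(4))
"
```

```text
t 9.15 pos [ 0.4948 -0.0999  0.0793] shift tool [ 0.0011  0.0033 -0.0006]
rotvec tool [ 0.0008  0.0016 -0.0026] shift in target axes [ 0.0011  0.0033 -0.0006]
[-1.4814  2.0345  6.4119] 0.009531895507394148
uvw [-0.0174  0.0359  0.0543]
r 0.05764689095196764
th 0.05393942329475743
0.179 tool dx,dz [ 0.0064 -0.0032]
0.304 tool dx,dz [ 0.006 -0.004]
0.429 tool dx,dz [ 0.0054 -0.0047]
0.554 tool dx,dz [ 0.0048 -0.0054]
0.679 tool dx,dz [ 0.0041 -0.0059]
0.804 tool dx,dz [ 0.0033 -0.0064]
0.929 tool dx,dz [ 0.0025 -0.0067]
1.054 tool dx,dz [ 0.0017 -0.007 ]
1.179 tool dx,dz [ 0.0008 -0.0072]
1.304 tool dx,dz [-0.0001 -0.0072]
1.429 tool dx,dz [-0.001  -0.0071]
1.554 tool dx,dz [-0.0019 -0.0069]
1.679 tool dx,dz [-0.0027 -0.0067]
```

Call:
step_arm(moves=[[0.005,0,-0.003,0,0,0,0],[0.005,0.0032,0,-0.0015,0,0,0],[0.005,0.0032,0,-0.0017,0,0,0],[0.005,0.006,0,-0.004,0,0,0],[0.005,0,0,0,0,0,0]])

```text
time: 9.57
eef_pos: [0.4807, -0.0967, 0.0778]
tcp_rot: [[-0.949, 0.136, 0.283], [-0.28, 0.041, -0.959], [-0.142, -0.99, -0.0]]
wrist_force: [6.8, 1.1, -7.4]
opening: 0.0102
```

```bash
cat >> go.py <<'E'
def arc():
    o=r.get_obs();print(o['time'],o['wrist_force'],o['opening'])
    Rz,Rp,t0=rampT(pr);x=Rp.T@(np.array(o['eef_pos'])-t0-[0,0,.028]);print('uvw',x)
    pv=np.array([.005,.089]);d=x[:2]-pv;a0=np.arctan2(-.0527,-.019)
    print('r',np.hypot(*d),'th',(a0-np.arctan2(d[1],d[0]))%(2*np.pi))
E
python3 -c "
from go import *
arc()
s=r.snapshot('wrist');cv2.imwrite('pics/w15.png',s['pixels']);edges(s)"
```

```text
9.5667 [ 6.8432  1.0921 -7.3814] 0.010152001208881848
uvw [-0.0302  0.0429  0.0546]
r 0.057983687442728304 th 0.3063532814512806
0.03 rows lo/hi [np.float64(194.3), np.float64(98.3)]
0.035 rows lo/hi [np.float64(185.3), np.float64(87.9)]
0.04 rows lo/hi [np.float64(176.2), np.float64(77.2)]
0.045 rows lo/hi [np.float64(166.9), np.float64(66.4)]
```

View pics/w15.png

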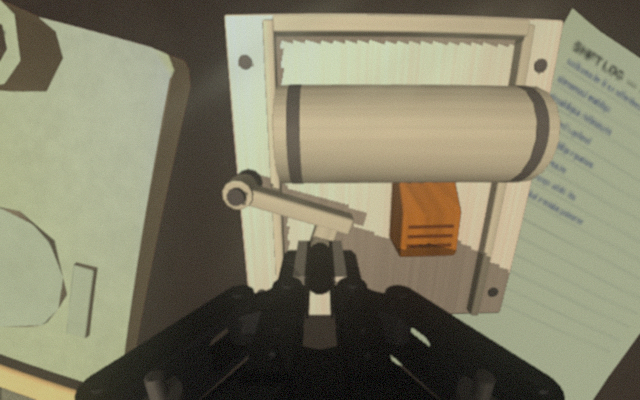

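Call:
step_arm(moves=[[0.005,0.0054,0,-0.0047,0,0,0],[0.005,0.0048,0,-0.0054,0,0,0],[0.005,0.0041,0,-0.0059,0,0,0],[0.005,0.0033,0,-0.0064,0,0,0],[0.005,0,0,0,0,0,0]])

```text
time: 10.03
eef_pos: [0.4551, -0.0814, 0.0749]
tcp_rot: [[-0.95, 0.13, 0.283], [-0.28, 0.036, -0.959], [-0.135, -0.991, 0.002]]
wrist_force: [1.0, -2.7, -6.9]
opening: 0.0099
```

```bash
python3 -c "
from go import *
arc()"
```

```text
10.0333 [ 1.005  -2.6568 -6.8764] 0.009904324144159466
uvw [-0.0506  0.0649  0.0545]
r 0.060644717494826555 th 0.815210264213631
```

Call:
step_arm(moves=[[0.005,0.0017,0,-0.007,0,0,0],[0.005,0.0007,0,-0.0075,0,0,0],[0.005,0,0,-0.0075,0,0,0],[0.005,0,0,0,0,0,0]])

```text
time: 10.37
eef_pos: [0.4426, -0.0628, 0.0739]
tcp_rot: [[-0.952, 0.12, 0.28], [-0.278, 0.031, -0.96], [-0.124, -0.992, 0.004]]
wrist_force: [-10.7, -10.0, 0.5]
opening: 0.0101
```

```bash
python3 -c "
from go import *
arc()
s=r.snapshot('wrist');cv2.imwrite('pics/w16.png',s['pixels']);edges(s)
q=r.snapshot('side');crop(q,275,190,140,110,5,'s16.png')"
```

```text
10.3667 [-10.6865 -10.0465   0.4826] 0.01008149964254511
uvw [-0.0574  0.0862  0.0544]
r 0.062447960957646514 th 1.1805383292795582
0.03 rows lo/hi [np.float64(143.4), np.float64(40.0)]
0.035 rows lo/hi [np.float64(133.8), np.float64(28.5)]
0.04 rows lo/hi [np.float64(124.0), np.float64(16.8)]
0.045 rows lo/hi [np.float64(114.1), np.float64(4.9)]
```

View pics/w16.png

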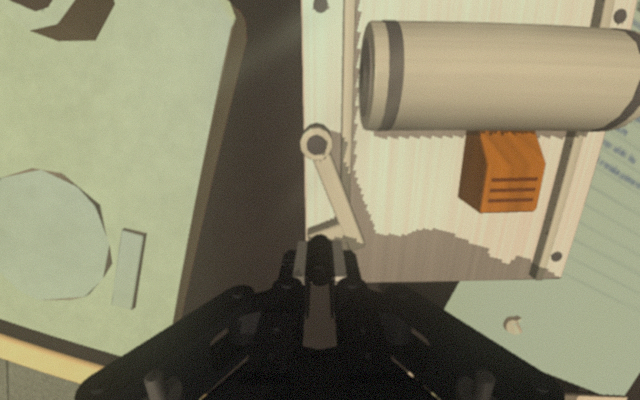

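View pics/s16.png

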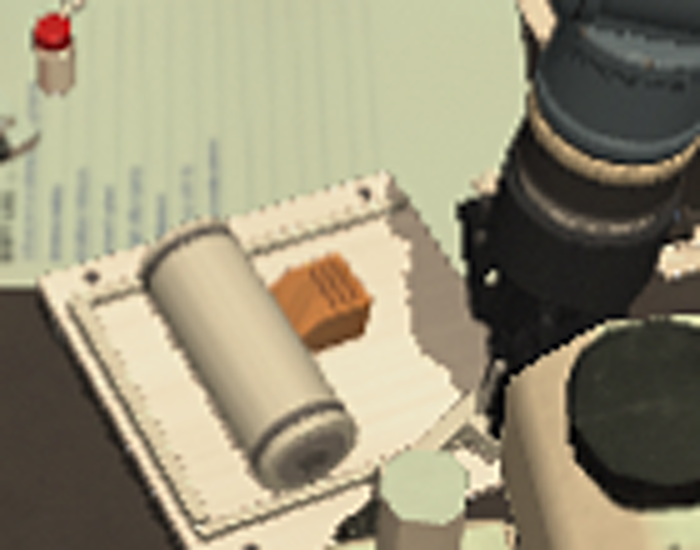

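Call:
step_arm(moves=[[0.005,0.003,0,-0.005,0,0,0],[0.005,0,0,-0.006,0,0,0],[0.005,-0.001,0,-0.006,0,0,0],[0.005,-0.0015,0,-0.006,0,0,0],[0.005,0,0,0,0,0,0]])

```text
time: 10.88
eef_pos: [0.4377, -0.0392, 0.0742]
tcp_rot: [[-0.951, 0.125, 0.282], [-0.279, 0.036, -0.959], [-0.13, -0.991, 0.001]]
wrist_force: [-4.6, -4.5, -3.3]
opening: 0.0099
```

```bash
sed -i 's/pv=np.array(\[.005,.089\]);d=x/pv=np.array([-.001,.089]);d=x/' go.py; python3 -c "
from go import *
arc()
s=r.snapshot('wrist');cv2.imwrite('pics/w17.png',s['pixels']);edges(s)"
```

```text
10.8833 [-4.6298 -4.5184 -3.2747] 0.009860270924638412
uvw [-0.0554  0.1103  0.0545]
r 0.05843345433364103 th 1.597210445111041
0.03 rows lo/hi [np.float64(148.3), np.float64(47.7)]
0.035 rows lo/hi [np.float64(138.9), np.float64(36.7)]
0.04 rows lo/hi [np.float64(129.3), np.float64(25.5)]
0.045 rows lo/hi [np.float64(119.6), np.float64(14.1)]
```

View pics/w17.png

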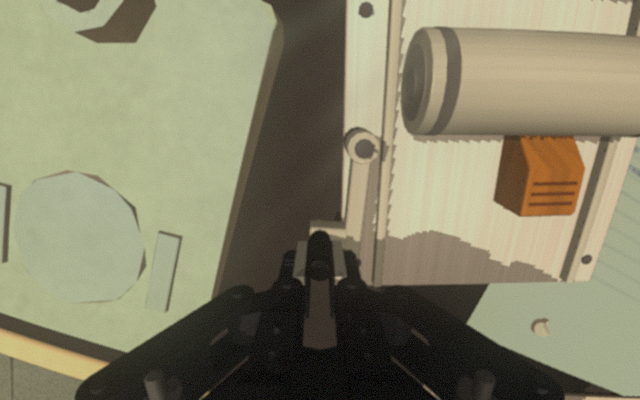

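Call:
step_arm(moves=[[0.005,-0.0015,0,-0.004,0,0,0],[0.005,-0.0015,0,-0.003,0,0,0],[0.005,-0.001,0,-0.002,0,0,0],[0.005,0,0,0,0,0,0]])

```text
time: 11.27
eef_pos: [0.4381, -0.0329, 0.0745]
tcp_rot: [[-0.952, 0.122, 0.279], [-0.278, 0.027, -0.96], [-0.125, -0.992, 0.008]]
wrist_force: [-8.3, -14.2, -2.3]
opening: 0.0102
```

```bash
python3 -c "
from go import *
arc()"
```

```text
11.2667 [ -8.2707 -14.2056  -2.3266] 0.010223294886001166
uvw [-0.0532  0.1161  0.0544]
r 0.05886876694189323 th 1.7040616827643662
```

Call:
step_arm(moves=[[0.005,0.001,0,0.0015,0,0,0],[0.02,0,0,0,0,0,0],[0.035,0,0,0,0,0,0],[0.035,0,0,0,0,0,0]])

```text
time: 11.6
eef_pos: [0.4426, -0.0299, 0.0773]
tcp_rot: [[-0.949, 0.135, 0.284], [-0.281, 0.041, -0.959], [-0.141, -0.99, -0.001]]
wrist_force: [-0.6, -0.2, -0.4]
opening: 0.0355
```

Call:
step_arm(moves=[[0.035,0,-0.01,0,0,0,0],[0.035,0,-0.02,0,0,0,0],[0.035,0,-0.03,0,0,0,0],[0.035,0,-0.03,0.01,0,0,0],[0.035,0,0,0.02,0,0,0]])

```text
time: 12.02
eef_pos: [0.4418, -0.0624, 0.1743]
tcp_rot: [[-0.947, 0.146, 0.287], [-0.285, 0.038, -0.958], [-0.15, -0.989, 0.006]]
wrist_force: [1.8, 0.0, 1.1]
opening: 0.0352
```

Call:
step_arm(moves=[[0.035,0,0,0.02,0,0,0],[0.035,0,0,0,0,0,0],[0.035,0,0,0,0,0,0]])

```text
time: 12.27
eef_pos: [0.4446, -0.082, 0.1671]
tcp_rot: [[-0.95, 0.135, 0.283], [-0.28, 0.04, -0.959], [-0.141, -0.99, -0.0]]
wrist_force: [-0.1, 1.1, -1.0]
opening: 0.035
```

```bash
python3 -c "
from go import *
s=r.snapshot('wrist');cv2.imwrite('pics/w18.png',s['pixels']);edges(s);o=r.get_obs();print(o['time'],o['wrist_force'],o['eef_pos'])
for th in (1.45,1.6,1.75):
  a=np.arctan2(-.0527,-.019)-th; print(th,proj(s,P(pr,-.001+.056*np.cos(a),.089+.056*np.sin(a),.062)))
q=r.snapshot('top');crop(q,185,140,200,150,4,'t18.png')"
```

```text
0.03 rows lo/hi [np.float64(140.2), np.float64(76.9)]
0.035 rows lo/hi [np.float64(134.1), np.float64(70.1)]
0.04 rows lo/hi [np.float64(128.0), np.float64(63.3)]
0.045 rows lo/hi [np.float64(121.9), np.float64(56.4)]
12.3167 [ 0.2096  0.028  -0.1368] [ 0.4442 -0.0813  0.1665]
1.45 [276.294  223.4991]
1.6 [265.9226 220.5612]
1.75 [255.9823 216.2106]
```

View pics/w18.png

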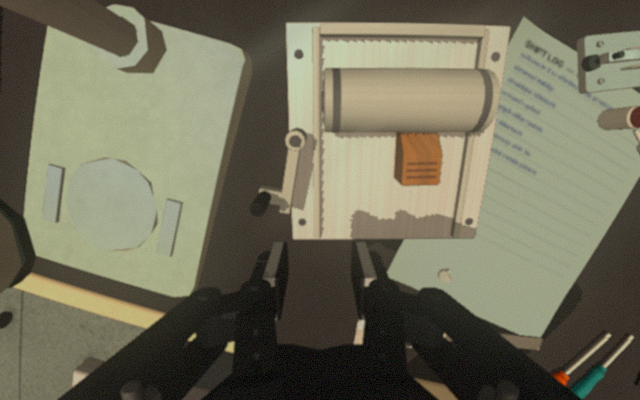

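View pics/t18.png

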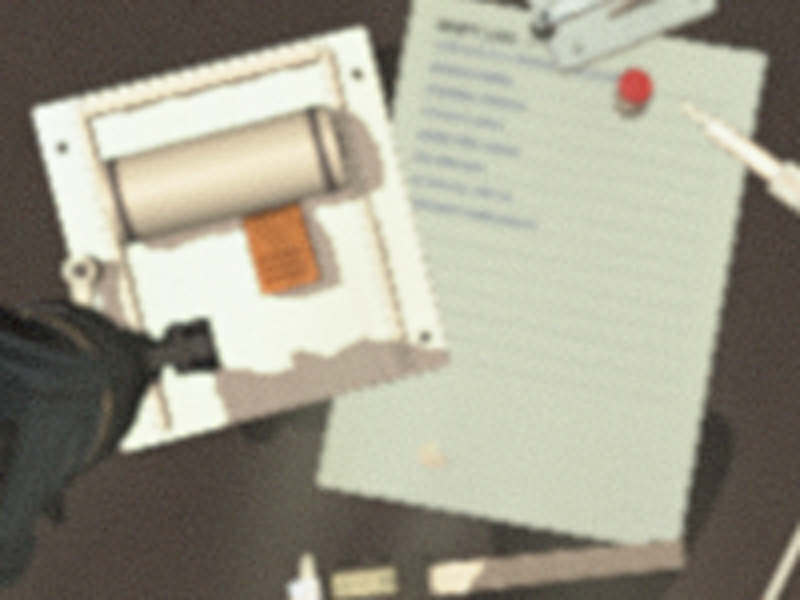

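Bar points down past the slope direction, with its knob at (261,203), near the 1.75 rad prediction. The roller's edges at rows 68/132 put it at u≈36.5 mm, and the chock's face is against it at (418,133). The gripper is clear and reads ~0 N, so I hand in.

```bash
python3 -c "
from go import *
s=r.snapshot('wrist');crop(s,270,20,250,200,3,'w19.png')
print(r.hand_in())"
```

```text
the job is handed in; nothing more can be done
None
```

View pics/w19.png

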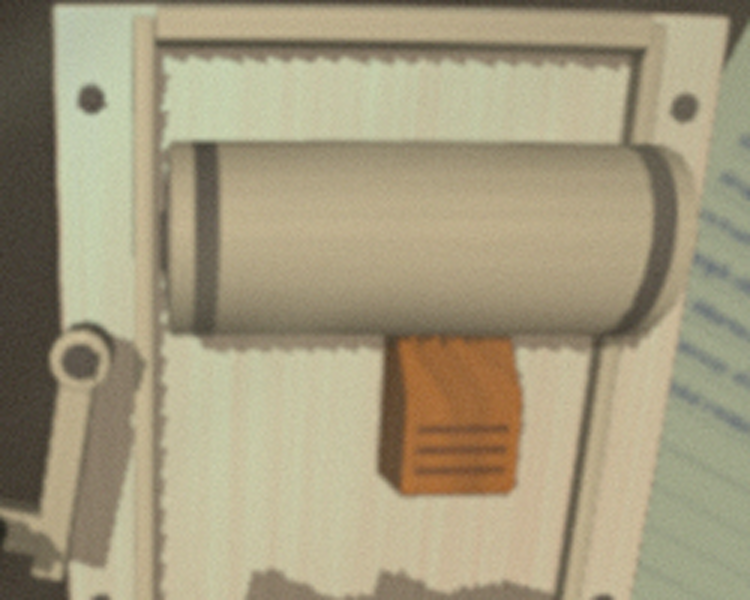

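I set the larger (60 mm) wedge chock on the plate with its thin edge under the roller's low side, then swung the stop arm down the slope and handed the job in at about 12.4 s of the 51 s allowed. No verdict is reported.

- **Last checks:** The roller lay about 1.5 mm up the slope from its starting place (limit 20 mm) and rested on the chock. The chock looked flat and square against it. The stop arm was at about 1.7 rad by the hand's position, past the 1.45 rad needed. The gripper touched nothing. The bench items were not deliberately checked at the end; I never reached for them and saw no sign of contact.
- **What disagreed:**
  - While releasing the chock, a gripper link touched the stop knob with about 6 N. Before I gripped the knob the arm stood at about 0.05–0.08 rad, still under the 0.2 rad limit.
  - My first pivot estimate was about 6 mm off up the slope. It caused up to 15 N of side load during the swing, until I corrected it.

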